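# Weigh the steel balls from the divided tray

## Robot

A 7-joint arm with a two-finger parallel gripper is mounted at the origin on the work surface. World frame = base frame: x ahead of the robot, y to its left, z up, the work surface at z = 0. Lengths are in m, angles in degrees, forces in N, time in s.
With the tool pointing down it reaches from about 0.4 to 0.85 m from the base axis. Payload 6.9 kg.
Tool frame: the origin (TCP) lies at the very end of the fingers, on their centre line; the grasp point (between the pads) lies 19 mm behind it (robot.grip_depth is the distance from the TCP to the grasp point, in m); x points along the fingers, z is the direction in which the jaws open and shut, and the axes are right-handed (so a half turn about x gives the same grasp; the last joint's range is limited). The gripper opens to 85 mm and grips with 20 to 120 N. Pads are 22 mm wide; open, the fingers measure 114 mm over their backs; the gripper's body (76 mm by 85 mm) begins 54 mm behind the grasp point. The pads swing forward as they close: fully open they stand 13 mm farther back than shut.
Start: joints at [-69.357, 29.078, -13.613, 85.955, 7.202, 65.827, -8.869], TCP at [0.158, 0.605, 0.231] pointing down, gripper open.
Joint ranges: [-176.47, 176.47], [-13.61, 117.27], [-81.72, 77.17], [0.22, 143.17], [-87.28, 267.28], [10, 112.55], [-165.47, 165.47]. Speed limits (degrees/s): [136.94, 136.94, 180, 180, 180, 180, 180].

## Interface

Orientations are given as a 3x3 rotation matrix whose columns are the frame's x, y, z axes.
In Python, from station import robot, vision gives the robot as it stands.
- The arm moves only by the shell command python3 -m crank 'ROWS'. ROWS is JSON, one flat list of numbers, 5 for each row, row after row: the opening, from 0 (shut) to 1 (fully open), then the shift along the tool's x, y, z in cm, then the turn about the tool's x in rad. In form: [fingers, dx, dy, dz, yaw, fingers, dx, dy, dz, yaw, ...]. A call has 1 to 20 rows; each row shifts and turns the commanded pose from where the row before left it, along the tool's axes as they then stand; what a row does not reach is not made up. A row lasts 1/8 s, in which the tool goes at most 62.5 mm and 10.7 degrees, less where a joint would pass 70% of its speed; a pose out of reach is approached as far as the arm can. A call with a gripper value outside its range is refused whole. The fingers move at their own pace and stop on an object; the grip force is fixed at half the most. Time passes only in rows, so rows that do not move let the fingers close. It gives the time, the measured TCP pose, the force and the opening at its end, in the units of the state.
- robot.state(): the state, without advancing time (a new reading comes with each control period).
- vision.get_image(name): name is "scene" or "top"; returns (picture, depth): 420x560x3 uint8, red, green, blue; 420x560 float32, m along the optical axis (not along the pixel's ray), 0 where there is no reading.
- vision.calibration(name): a dict with "K" (3x3 intrinsics, pixels), "k1" (the pictures are not rectified: a ray, as slopes to the right and down, at radius r is drawn at 1 + k1 r^2 times it, then the intrinsics apply), "cam_to_world" (4x4, takes a point from camera to world coordinates). Camera axes: x right, y up, looking along -z (the intrinsics and any distortion apply to the point x, -y, -z); pixel columns grow to the right and rows downward; lengths in m; the calibration is good to about 2 mm. A picture is of the moment at which its call begins. calibration takes no time and is no camera call.
- robot.hand_in(): hands the job in, once; it reports no verdict.
The state is a dict: "time": time; "q": joint angles; "dq": joint speeds; "tau": joint torques, N m; "position": TCP position; "orientation": TCP orientation; "ft_force": force on the tool from outside, world axes, zero at the start; "wrist_torque": the same for the moment, N m; "gripper_width": finger opening in m.
Only numpy, scipy, OpenCV 4.12 (cv2) and the standard library are available. Lean on these libraries where they do the work, as an engineer would, in place of code of your own. Each camera call takes 0.05 s, during which the arm holds its last target.

## Task

First lift the calibration weight out of the balance's dish and stand it upright on the cork pad. Then tip all four steel balls from the divided tray into the dish, keeping the four short cylinders in the tray's other chamber, and stand the tray back level in the middle of its rubber mat. Do not bump the retort stand, and leave the yellow block, the jar and the screwdriver where they are.

Things in the scene. Friction and masses are not known exactly. Their poses are not given: they have to be found in the camera images.
- tray_mid (a point): Middle of the divided tray, 44 mm above its underside; z up. Sheet aluminium, about 0.3 kg, 90 mm long (x), 168 wide (y), 88 high. A divider 8 mm thick in the plane y = 0 parts two equal chambers: balls start in the +y one, cylinders in the -y one. End walls at x = +-45 mm, 34 mm high.
- tray_tab (a point): Centre of the tray's upright handle tab, 72 mm above the tray's underside: a flat plate 8 mm thick (tray y), 60 mm long (tray x), rising from the divider's top (55 mm above the underside) to 88 mm. Same axes as the tray.
- tray_lip (a point): Middle of the +y chamber's open lip, 84 mm from the tray's middle plane, 29 mm above its underside. Each chamber's floor (3 mm thick) is flat from |y| = 4 to 34 mm, then ramps up at 27.5 degrees to its lip: leaning the tray 45 to 50 degrees to +y rolls the balls out over this lip, while the parts in the other chamber lie against the divider.
- mat: Square black rubber mat fixed on the bench, 190 x 190 mm, 3 mm thick; the tray starts on it at any yaw. Origin: centre of its underside.
- dish (a point): Centre of the inner floor of the round steel dish of the bench balance, z up. Inner radius 65 mm at the floor, outer radius 76 mm at the rim, rim 21 mm above this point; this point is 60 mm above the bench. The balance is fixed: white housing 225 (its x) x 180 x 48 mm high, its centre 25 mm towards -x of this point; display on its -x side.
- weight_mid (a point): Calibration weight, steel cylinder 36 mm in diameter and 50 mm high with a knob of 20 mm diameter on top, 64 mm high in all, about 0.4 kg; starts upright in the dish, up to 22 mm off its centre in x and y. This point is on its axis, 32 mm above its underside.
- pad_center (a point): Round cork pad fixed on the bench, 72 mm in diameter, 4 mm thick; this point is its centre, 2 mm below its top.
- stand: Retort stand, fixed: base plate 90 (x) x 80 x 12 mm high, vertical steel rod 12 mm in diameter up to 332 mm above the bench, clamp boss at 240 mm with a bar reaching 90 mm towards its +x. Origin: centre of the base's underside, on the rod's axis.
- block: Yellow plug-in component block, loose, 40 x 40 x 30 mm high. Origin: centre of its underside.
- jar: Closed amber glass jar, loose, 52 mm in diameter, 85 mm high. Origin: centre of its underside.
- driver: Screwdriver lying on the bench, loose, 160 mm long along its x, under 35 mm thick. Origin: on the bench at its middle.
- ball1_center (a point): Centre of steel ball 1, 16 mm in diameter, 17 g; starts on the floor of the tray's +y chamber.
- ball2_center (a point): Centre of steel ball 2, 16 mm in diameter, 17 g; starts on the floor of the tray's +y chamber.
- ball3_center (a point): Centre of steel ball 3, 16 mm in diameter, 17 g; starts on the floor of the tray's +y chamber.
- ball4_center (a point): Centre of steel ball 4, 16 mm in diameter, 17 g; starts on the floor of the tray's +y chamber.
- cyl1_center (a point): Centre of short steel cylinder 1, 16 mm in diameter, 14 mm high, 22 g; starts upright in the tray's -y chamber.
- cyl2_center (a point): Centre of short steel cylinder 2, 16 mm in diameter, 14 mm high, 22 g; starts upright in the tray's -y chamber.
- cyl3_center (a point): Centre of short steel cylinder 3, 16 mm in diameter, 14 mm high, 22 g; starts upright in the tray's -y chamber.
- cyl4_center (a point): Centre of short steel cylinder 4, 16 mm in diameter, 14 mm high, 22 g; starts upright in the tray's -y chamber.
Mind the look-alikes: they are no part of the job. Several things look just like the part that bears tray_mid: the one meant starts farthest from the robot's base.

How it is judged (in metres and radians):
On the way, in this order (a step that is already met when the one before it is completed fails the run):
1. the calibration weight stands upright on the cork pad, let go (horizontal distance between weight_mid and pad_center below 0.025 m and angle between weight_mid's own z axis and vertical below 0.1 rad and height (world z) of weight_mid below 0.042 m and contact force between weight and the fingers below 0.5 N), for 0.2 s.
2. all four balls are in the dish (horizontal distance between each of ball1_center, ball2_center, ball3_center, ball4_center and dish below 0.072 m and z of ball1_center in the frame of dish between 0 and 0.032 m and z of ball2_center in the frame of dish between 0 and 0.032 m and z of ball3_center in the frame of dish between 0 and 0.032 m and z of ball4_center in the frame of dish between 0 and 0.032 m), for 0.2 s.
3. the tray stands level on the mat again (horizontal distance between tray_mid and mat below 0.05 m and angle between tray_mid's own z axis and vertical below 0.06 rad and height (world z) of tray_mid below 0.052 m and linear speed of tray below 0.03 m/s), for 0.2 s.
At the end, for the whole second after the job is handed in: All four balls lie in the dish, below its rim; all four cylinders are in their own chamber; the tray stands level (under 0.06 rad) and still on the mat, within 50 mm of its middle; the weight stands upright on the cork pad, within 25 mm of its centre, let go (all of step 1 and all of step 2 and all of step 3 and y of cyl1_center in the frame of tray_mid between -0.085 and -0.004 m and x of cyl1_center in the frame of tray_mid between -0.043 and 0.043 m and z of cyl1_center in the frame of tray_mid between -0.045 and 0.02 m and y of cyl2_center in the frame of tray_mid between -0.085 and -0.004 m and x of cyl2_center in the frame of tray_mid between -0.043 and 0.043 m and z of cyl2_center in the frame of tray_mid between -0.045 and 0.02 m and y of cyl3_center in the frame of tray_mid between -0.085 and -0.004 m and x of cyl3_center in the frame of tray_mid between -0.043 and 0.043 m and z of cyl3_center in the frame of tray_mid between -0.045 and 0.02 m and y of cyl4_center in the frame of tray_mid between -0.085 and -0.004 m and x of cyl4_center in the frame of tray_mid between -0.043 and 0.043 m and z of cyl4_center in the frame of tray_mid between -0.045 and 0.02 m); the robot touches nothing.
It fails at once if a cylinder leaves its chamber of the tray (not ((y of cyl1_center in the frame of tray_mid between -0.085 and -0.004 m and x of cyl1_center in the frame of tray_mid between -0.043 and 0.043 m and z of cyl1_center in the frame of tray_mid between -0.045 and 0.02 m) and (y of cyl2_center in the frame of tray_mid between -0.085 and -0.004 m and x of cyl2_center in the frame of tray_mid between -0.043 and 0.043 m and z of cyl2_center in the frame of tray_mid between -0.045 and 0.02 m) and (y of cyl3_center in the frame of tray_mid between -0.085 and -0.004 m and x of cyl3_center in the frame of tray_mid between -0.043 and 0.043 m and z of cyl3_center in the frame of tray_mid between -0.045 and 0.02 m) and (y of cyl4_center in the frame of tray_mid between -0.085 and -0.004 m and x of cyl4_center in the frame of tray_mid between -0.043 and 0.043 m and z of cyl4_center in the frame of tray_mid between -0.045 and 0.02 m))).
It fails at once if the retort stand is bumped (over 4 N) (contact force between stand and anything else above 4 N).
It fails at once if the block, the jar or the screwdriver is moved by more than 20 mm (distance of any of block, jar, driver from where it was at the start of the episode above 0.02 m).
It also fails if it takes over 72 s, if anything falls off the work surface, if the arm or the gripper's body presses on something with over 40 N, if the wrist force passes 120 N, or if a joint passes its speed limit or range.

## Working session

There is one attempt and no reset: what is moved stays moved. The work goes in short steps, Python scripts to look and compute and a shell command to move; the robot and the scene stay as the last step left them, time stands still between calls to the robot, and variables do not carry over. Pictures are saved under pics/ and viewed, and the job is handed in when it is done.

```bash
ls; mkdir -p pics
python3 - <<'E'
from station import robot, vision
import cv2,numpy as np
s=robot.state();print({k:np.round(v,3).tolist() for k,v in s.items()})
for n in("scene","top"):
    im,d=vision.get_image(n);cv2.imwrite(f"pics/{n}0.png",im[:,:,::-1]);np.savez(f"{n}0.npz",im=im,d=d)
    c=vision.calibration(n);print(n,c)
E
```

```text
pics
{'time': 0.0, 'q': [-69.356, 29.125, -13.609, 86.01, 7.202, 65.827, -8.87], 'dq': [-0.005, 0.08, 0.089, 0.015, -0.041, 0.058, 0.008], 'tau': [0.001, -62.06, -2.187, -24.966, 0.013, 0.012, -0.0], 'position': [0.157, 0.604, 0.23], 'orientation': [[-0.0, -0.968, 0.252], [-0.002, 0.252, 0.968], [-1.0, -0.0, -0.002]], 'ft_force': [0.132, 0.198, 0.121], 'wrist_torque': [-0.063, 0.011, 0.026], 'gripper_width': 0.085}
scene {'K': array([[387.19738143,   0.        , 279.78696398],
       [  0.        , 387.19738143, 210.56096254],
       [  0.        ,   0.        ,   1.        ]]), 'k1': -0.04370083012170387, 'cam_to_world': array([[-0.48788976, -0.67204342,  0.55706483,  0.99293113],
       [ 0.8727516 , -0.36358312,  0.32574832,  0.24737234],
       [-0.01637765,  0.64510849,  0.76391545,  0.72659035],
       [ 0.        ,  0.        ,  0.        ,  1.        ]])}
top {'K': array([[488.59117623,   0.        , 286.51344495],
       [  0.        , 488.59117623, 214.47016531],
       [  0.        ,   0.        ,   1.        ]]), 'k1': 0.046724476040016234, 'cam_to_world': array([[-0.00924508,  0.99347313, -0.11369115,  0.35317012],
       [-0.99995579, -0.00898968,  0.00275895, -0.03617788],
       [ 0.0017189 ,  0.11371163,  0.99351231,  1.2746649 ],
       [ 0.        ,  0.        ,  0.        ,  1.        ]])}
```

View pics/scene0.png

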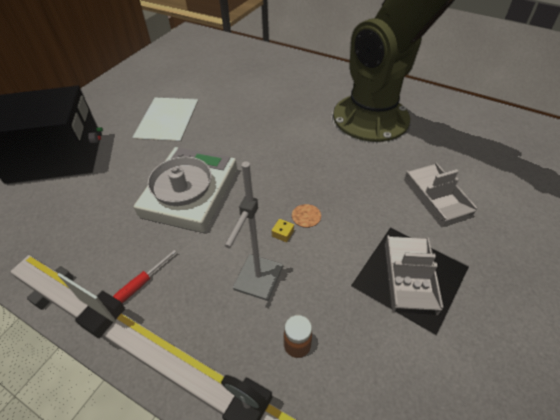

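View pics/top0.png

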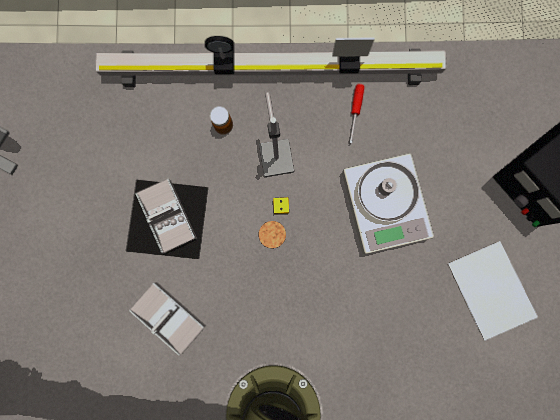

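Both views show the mat with the farther tray on it. In top this is at (168,215), with the nearer look-alike at (168,318). The other top-view positions are the balance with the weight at (388,187), cork (272,235), block (281,206), stand (275,155), jar (221,120) and driver (356,113). I'll zoom in and measure next.

```bash
cat > h.py <<'E'
import numpy as np,cv2
from station import robot,vision
def undist(c,uv):
    K=c["K"];uv=np.atleast_2d(uv).astype(float)
    s=(uv-K[:2,2])/np.array([K[0,0],K[1,1]]);r=s.copy()
    for _ in range(10): r=s/(1+c["k1"]*(r**2).sum(1,keepdims=True))
    return r
def cloud(name,d):
    c=vision.calibration(name);h,w=d.shape
    v,u=np.mgrid[:h,:w];r=undist(c,np.c_[u.ravel(),v.ravel()]);z=d.ravel()
    P=np.c_[r[:,0]*z,-r[:,1]*z,-z,np.ones_like(z)]@c["cam_to_world"].T
    P=P[:,:3].reshape(h,w,3);P[d==0]=np.nan;return P
def ray(name,uv):
    c=vision.calibration(name);r=undist(c,uv);M=c["cam_to_world"]
    D=np.c_[r[:,0],-r[:,1],-np.ones(len(r))]@M[:3,:3].T
    return M[:3,3],D
def at_z(name,uv,z):
    o,D=ray(name,uv);return o+D*((z-o[2])/D[:,2])[:,None]
def tri(uv1,uv2):
    (o1,D1),(o2,D2)=ray("scene",uv1),ray("top",uv2);out=[]
    for a,b in zip(D1,D2):
        A=np.c_[a,-b];t=np.linalg.lstsq(A,o2-o1,rcond=None)[0]
        p,q=o1+a*t[0],o2+b*t[1];out.append((*((p+q)/2),np.linalg.norm(p-q)))
    return np.array(out)
def proj(name,P):
    c=vision.calibration(name);M=np.linalg.inv(c["cam_to_world"]);p=np.atleast_2d(P)@M[:3,:3].T+M[:3,3]
    s=np.c_[p[:,0]/-p[:,2],-p[:,1]/-p[:,2]];s=s*(1+c["k1"]*(s**2).sum(1,keepdims=True))
    return s*c["K"][0,0]+c["K"][:2,2]
E
python3 - <<'E'
from h import *
a=np.load("top0.npz");b=np.load("scene0.npz")
def crop(im,x0,y0,w,h,s,n): cv2.imwrite(n,cv2.resize(im[y0:y0+h,x0:x0+w,::-1],None,fx=s,fy=s,interpolation=cv2.INTER_CUBIC))
crop(a["im"],110,160,130,100,6,"pics/t_tray.png")
crop(b["im"],340,220,140,115,5.5,"pics/s_tray.png")
crop(a["im"],330,140,120,120,5,"pics/t_bal.png")
E
```

```text
(no output)
```

View pics/t_tray.png

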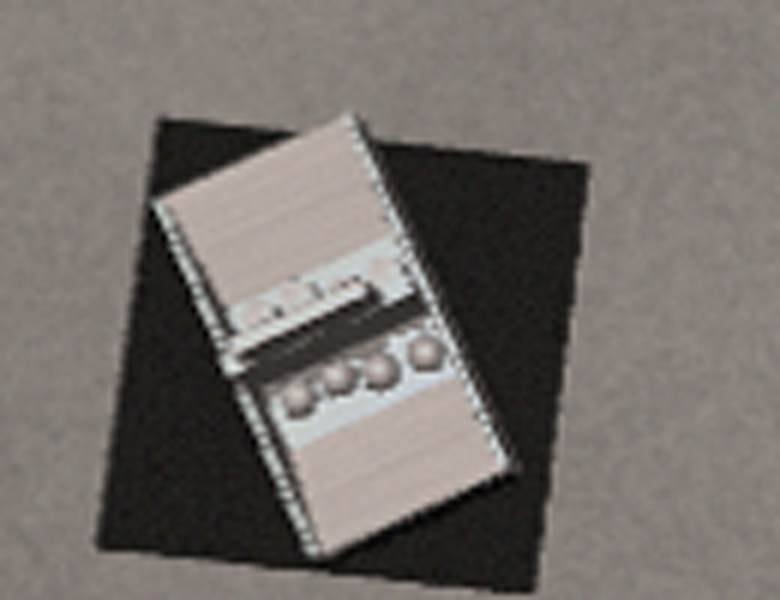

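View pics/s_tray.png

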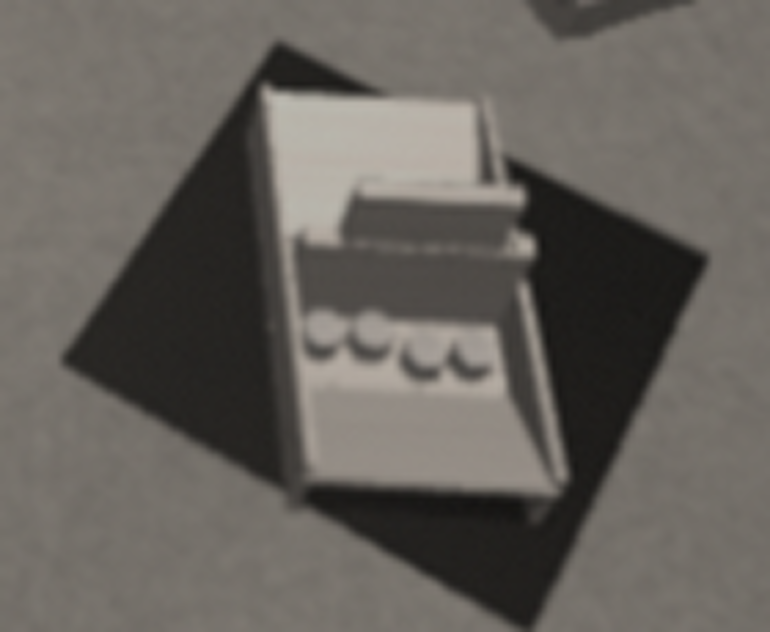

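View pics/t_bal.png

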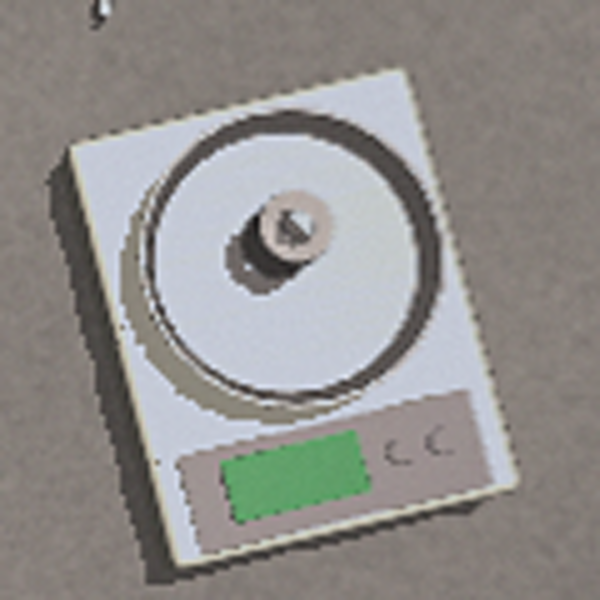

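Top crop: the balls are in the robot-side chamber at about crop (300-430,350-400). The pale cylinders lie beyond the divider, and the tab is the raised plate. The scene crop shows the four cylinders in the far chamber, with the divider running full length. Next I'll measure from the depth in both views.

Run:
```python
from h import *
np.set_printoptions(precision=4,suppress=True)
T=np.load("top0.npz");S=np.load("scene0.npz")
C={n:cloud(n,A["d"]) for n,A in(("top",T),("scene",S))}
for n in C:
    P=C[n].reshape(-1,3);A=T if n=="top" else S;im=A["im"].reshape(-1,3).astype(int)
    z=P[:,2];print(n,"table z",np.nanmedian(z[(abs(z)<.02)]))
    def show(l,m):
        Q=P[m]
        if len(Q)<3: print(l,len(Q));return
        print(l,len(Q),"med",np.median(Q,0),"mid",(Q.min(0)+Q.max(0))/2,"ext",Q.max(0)-Q.min(0))
    R,G,B=im.T
    near=lambda x,y,r:(np.hypot(P[:,0]-x,P[:,1]-y)<r)
    c=at_z("top",[[168,215],[388,187],[272,235],[281,206],[275,155],[221,120]],.0); 
    show("tabtop",near(*c[0,:2],.06)&(z>.08)&(z<.1))
    show("tab>62",near(*c[0,:2],.06)&(z>.064)&(z<.1))
    show("tray",near(*c[0,:2],.12)&(z>.012)&(z<.1))
    show("mat",near(*c[0,:2],.17)&(R<60)&(G<60)&(B<60)&(z<.012))
    d=at_z("top",[[388,187]],.12)[0]
    show("knobtop",near(*d[:2],.05)&(z>.115)&(z<.14))
    show("weight",near(*d[:2],.05)&(z>.090)&(z<.14))
    show("rim",near(*d[:2],.12)&(z>.072)&(z<.086))
    show("dfloor",near(*d[:2],.05)&(z>.05)&(z<.07))
    show("cork",near(*c[2,:2],.06)&(R>B+70)&(G<170)&(R>150)&(abs(z)<.02))
    show("block",near(*c[3,:2],.05)&(z>.02)&(z<.045))
    show("rodtop",near(*c[4,:2],.15)&(z>.31)&(z<.35))
    show("clamp",near(*c[4,:2],.15)&(z>.21)&(z<.27))
    show("jar",near(*c[5,:2],.12)&(z>.07)&(z<.1))
```

```text
top table z 0.000818152196460642
tabtop 101 med [0.4956 0.2687 0.0901] mid [0.496  0.2695 0.0884] ext [0.029  0.0562 0.016 ]
tab>62 133 med [0.4955 0.2677 0.0884] mid [0.496  0.2695 0.0805] ext [0.029  0.0562 0.0318]
tray 1864 med [0.4963 0.2711 0.0249] mid [0.4967 0.2704 0.0542] ext [0.1885 0.1516 0.0844]
mat 2722 med [0.4777 0.2418 0.0032] mid [0.4907 0.2724 0.0031] ext [0.2067 0.2089 0.0176]
knobtop 21 med [ 0.5523 -0.2831  0.1162] mid [ 0.5547 -0.286   0.1203] ext [0.0242 0.0288 0.0104]
weight 169 med [ 0.5531 -0.2823  0.1114] mid [ 0.5558 -0.2847  0.1078] ext [0.0347 0.0343 0.0353]
rim 474 med [ 0.5589 -0.3057  0.0794] mid [ 0.5463 -0.2905  0.079 ] ext [0.1505 0.1488 0.014 ]
dfloor 1032 med [ 0.5434 -0.2778  0.0611] mid [ 0.5495 -0.2832  0.0613] ext [0.0974 0.0984 0.0163]
cork 567 med [ 0.4475 -0.0013  0.0046] mid [ 0.448  -0.0013  0.0042] ext [0.0684 0.068  0.0159]
block 235 med [ 0.521  -0.0257  0.0265] mid [ 0.5213 -0.0244  0.0274] ext [0.0412 0.0389 0.0133]
rodtop 47 med [ 0.6473 -0.0135  0.3311] mid [ 0.6501 -0.0126  0.3232] ext [0.0125 0.0103 0.0238]
clamp 240 med [ 0.6677
[... 725 characters left out ...]
  0.1072] ext [0.0362 0.0342 0.0338]
rim 554 med [ 0.5472 -0.2907  0.0781] mid [ 0.5456 -0.2895  0.0789] ext [0.1522 0.1525 0.0137]
dfloor 698 med [ 0.5586 -0.2719  0.0596] mid [ 0.5492 -0.2827  0.0625] ext [0.0974 0.0978 0.0147]
cork 481 med [0.4482 0.0019 0.0033] mid [0.4468 0.0015 0.0039] ext [0.069  0.068  0.0089]
block 258 med [ 0.5228 -0.0224  0.0251] mid [ 0.5218 -0.023   0.0256] ext [0.0414 0.0409 0.0104]
rodtop 112 med [ 0.6528 -0.0092  0.3253] mid [ 0.6503 -0.0111  0.3214] ext [0.0124 0.0123 0.0219]
clamp 581 med [ 0.669  -0.0027  0.2444] mid [ 0.6898 -0.0078  0.2399] ext [0.0984 0.031  0.0596]
jar 818 med [0.7515 0.1304 0.0843] mid [0.7963 0.1247 0.0812] ext [0.1566 0.0561 0.0222]
```

Both views agree to within 2-3 mm:

| Item | Position (m) |
|---|---|
| Weight | (0.5555, -0.2835), top at 0.125 |
| Dish | (0.546, -0.290) |
| Cork | (0.4475, 0.000) |
| Tray | (0.497, 0.271) |

I'll move above the weight first.

```bash
python3 -m crank '[1,0,-4.1,-4.1,0,1,0,-4.1,-4.1,0,1,0,-4.1,-4.1,0,1,0,-4.1,-4.1,0,1,0,-4.1,-4.1,0,1,0,-4.1,-4.1,0,1,0,-4.1,-4.1,0,1,0,-4.1,-4.1,0,1,0,-4.1,-4.1,0,1,0,-4.1,-4.1,0,1,0,-2.8,-4.9,0,1,0,-2.8,-4.9,0,1,0,-2.8,-4.9,0,1,0,-2.8,-4.9,0,1,0,-2.8,-4.9,0,1,0,-2.8,-4.9,0,1,0,-2.8,-4.9,0,1,0,0,0,0]'
python3 - <<'E'
from h import *
T=np.load("top0.npz")
P=cloud("top",T["d"]).reshape(-1,3)
for n in("top","scene"):
    A=np.load(n+"0.npz");P=cloud(n,A["d"]).reshape(-1,3)
    m=(np.hypot(P[:,0]-.497,P[:,1]-.271)<.12)&(P[:,2]>.012)&(P[:,2]<.1)
    print(n,cv2.minAreaRect(P[m][:,:2].astype(np.float32)*1000))
    m=(np.hypot(P[:,0]-.497,P[:,1]-.271)<.06)&(P[:,2]>.078)&(P[:,2]<.1)
    print(n,cv2.minAreaRect(P[m][:,:2].astype(np.float32)*1000))
E
```

```text
time: 2.35
position: [0.5531, -0.2821, 0.23]
orientation: [[-0.002, -0.966, 0.259], [-0.002, 0.259, 0.966], [-1.0, 0.001, -0.003]]
ft_force: [1.0, 0.6, -0.2]
gripper_width: 0.0855
top ((499.2894287109375, 265.61578369140625), (172.2867889404297, 102.98039245605469), 25.369972229003906)
top ((496.1758117675781, 269.983642578125), (9.303092956542969, 60.84712219238281), 24.469818115234375)
scene ((495.71405029296875, 272.74346923828125), (171.53128051757812, 91.04895782470703), 25.113210678100586)
scene ((496.9670715332031, 272.08984375), (9.52861499786377, 57.697486877441406), 24.41445541381836)
```

```bash
python3 -m crank '[1,4,-0.3,-0.1,0,1,4,0,0,0,1,4,0,0,0,1,3.2,0,0,0,1,0,0,0,0,0,0,0,0,0,0,0,0,0,0,0,0,0,0,0,0,0,0,0,0,0,0,0,0,0]'
```

```text
time: 3.6
position: [0.5575, -0.2796, 0.0812]
orientation: [[0.003, -0.968, 0.253], [-0.002, 0.253, 0.968], [-1.0, -0.003, -0.001]]
ft_force: [-0.4, -1.2, 6.6]
gripper_width: 0.0344
```

```bash
python3 -m crank '[0,0,0,0,0,0,-3,0,0,0,0,-4,0,0,0,0,0,0,0,0]'
```

```text
time: 4.1
position: [0.5585, -0.2792, 0.1527]
orientation: [[0.006, -0.968, 0.252], [-0.002, 0.252, 0.968], [-1.0, -0.006, -0.001]]
ft_force: [1.3, 0.0, -3.6]
gripper_width: 0.0345
```

```bash
python3 -m crank '[0,0,2.6,3.5,0,0,0,3,4.1,0,0,0,3,4.1,0,0,0,3,4.1,0,0,0,3,4.1,0,0,0,3,4.1,0,0,0,0,0,0,0,0,0,0,0]'
python3 - <<'E'
from h import *
for n in("scene","top"):
    im,d=vision.get_image(n);P=cloud(n,d)
    u,v=proj(n,[[.4475,0,.08]])[0].astype(int);x0,y0=max(u-60,0),max(v-60,0)
    cv2.imwrite(f"pics/{n}1.png",cv2.resize(im[y0:y0+130,x0:x0+130,::-1],None,fx=4,fy=4))
    np.savez(n+"1.npz",im=im,d=d)
    Q=P.reshape(-1,3);m=(np.hypot(Q[:,0]-.4475,Q[:,1])<.06)&(Q[:,2]>.05)&(Q[:,2]<.115);Q=Q[m];print(n,len(Q),(Q.min(0)+Q.max(0))/2,Q.max(0)-Q.min(0))
    for z in np.arange(.06,.12,.01):
        q=Q[abs(Q[:,2]-z)<.005]
        if len(q)>3: print(z,len(q),q.min(0)[:2],q.max(0)[:2])
E
```

```text
time: 5.1
position: [0.4468, -0.0019, 0.1489]
orientation: [[-0.001, -0.968, 0.251], [-0.0, 0.251, 0.968], [-1.0, 0.0, -0.001]]
ft_force: [0.5, 0.0, -3.2]
gripper_width: 0.0344Traceback (most recent call last):
  File "<stdin>", line 7, in <module>
    return umr_minimum(a, axis, None, out, keepdims, initial, where)
ValueError: zero-size array to reduction operation minimum which has no identity
```

View pics/scene1.png

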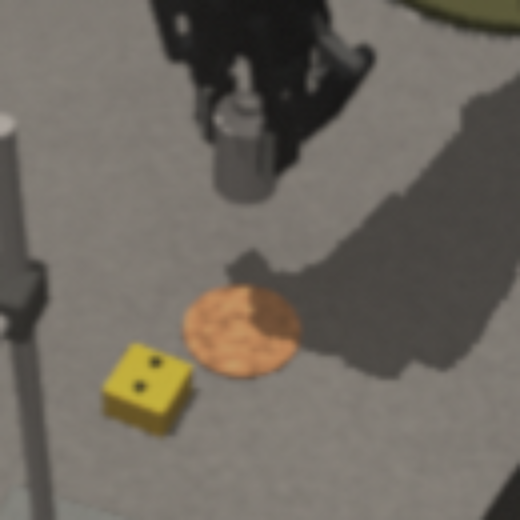

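The scene crop shows the weight upright in the fingers at crop (245,155), above the cork at crop (243,330).

Run:
```python
from h import *
from scipy.optimize import least_squares
A=np.load("scene1.npz");P=cloud("scene",A["d"]).reshape(-1,3)
m=(np.hypot(P[:,0]-.45,P[:,1])<.06)&(P[:,2]>.1)&(P[:,2]<.19);Q=P[m]
for z in np.arange(.1,.19,.01):
    q=Q[abs(Q[:,2]-z)<.005]
    if len(q)>5:
        f=least_squares(lambda c:np.hypot(q[:,0]-c[0],q[:,1]-c[1])-.018,[.447,0],loss="soft_l1",f_scale=.001)
        print(round(z,2),len(q),np.round(f.x,4),np.round(np.abs(f.fun).mean(),4),np.round(q.min(0),3),np.round(q.max(0),3))
```

```text
0.13 44 [ 0.446  -0.0029] 0.0006 [ 0.446 -0.014  0.126] [0.465 0.016 0.135]
0.14 43 [ 0.4464 -0.0023] 0.0005 [ 0.447 -0.015  0.135] [0.466 0.015 0.145]
0.15 49 [ 0.4465 -0.0018] 0.0014 [ 0.452 -0.025  0.145] [0.466 0.019 0.155]
0.16 89 [0.4477 0.0018] 0.0042 [ 0.444 -0.033  0.155] [0.466 0.029 0.165]
0.17 89 [0.4479 0.0017] 0.0048 [ 0.445 -0.032  0.165] [0.466 0.029 0.175]
0.18 157 [0.4443 0.001 ] 0.0051 [ 0.431 -0.032  0.175] [0.466 0.028 0.185]
```

```bash
python3 -m crank '[0,4,0,0.2,0,0,4,0,0,0,0,2.6,0,0,0,0,1.2,0,0,0,0,0.3,0,0,0,0,0,0,0,0]'
```

```text
time: 5.9
position: [0.4481, -0.0002, 0.0288]
orientation: [[0.001, -0.968, 0.253], [-0.0, 0.253, 0.968], [-1.0, -0.001, 0.0]]
ft_force: [0.0, 0.1, -3.6]
gripper_width: 0.0343
```

```bash
python3 -m crank '[0,0.2,0,0,0,0,0.1,0,0,0,0,0,0,0,0]'
```

```text
time: 6.28
position: [0.4476, 0.0002, 0.0255]
orientation: [[0.0, -0.968, 0.252], [-0.0, 0.252, 0.968], [-1.0, -0.0, 0.0]]
ft_force: [0.4, 0.5, -3.3]
gripper_width: 0.0338
```

```bash
python3 -m crank '[0,0.2,0,0,0,0,0.1,0,0,0,0,0,0,0,0]'
```

```text
time: 6.65
position: [0.4477, 0.0002, 0.025]
orientation: [[0.002, -0.968, 0.252], [0.0, 0.252, 0.968], [-1.0, -0.002, 0.001]]
ft_force: [-9.3, 0.1, 41.5]
gripper_width: 0.0343
```

```bash
python3 -m crank '[0,-0.2,0,0,0,1,-0.1,0,0,0,1,0,0,0,0,1,0,0,0,0,1,-3,0,0,0,1,-5,0,0,0,1,-5,0,0,0,1,0,0,0,0]'
python3 - <<'E'
from h import *
for n in("scene","top"):
    im,d=vision.get_image(n);np.savez(n+"2.npz",im=im,d=d);P=cloud(n,d).reshape(-1,3)
    cv2.imwrite(f"pics/{n}2.png",im[:,:,::-1])
    m=(np.hypot(P[:,0]-.4475,P[:,1])<.05)&(P[:,2]>.012)&(P[:,2]<.075);Q=P[m]
    if len(Q): print(n,len(Q),(Q.min(0)+Q.max(0))/2,Q.max(0)-Q.min(0),Q.max(0))
E
```

```text
time: 7.65
position: [0.4496, 0.0002, 0.1584]
orientation: [[0.007, -0.968, 0.252], [0.0, 0.252, 0.968], [-1.0, -0.006, 0.002]]
ft_force: [0.4, 0.1, -0.6]
gripper_width: 0.0851
scene 289 [0.44992468 0.00086665 0.04029883] [0.03599007 0.03459786 0.05628225] [0.46791972 0.01816557 0.06843996]
```

View pics/scene2.png

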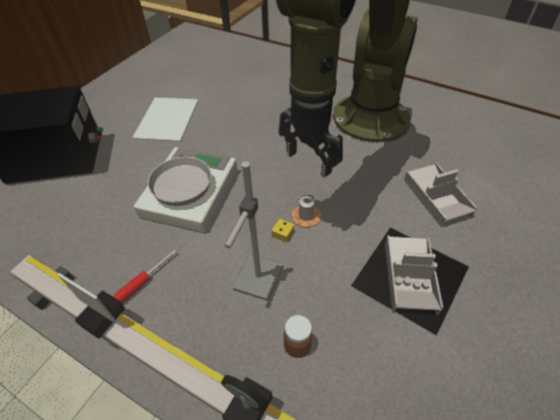

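The weight stands on the cork at (0.449, 0.001) and the dish is empty; scene shows the weight at (308,207). Next is the tray tab: jaws along tray x, so I can use the tab ends as a pivot.

```bash
python3 -m crank '[1,0,0.4,5.5,0,1,0,0.5,5.5,0,1,0,0.5,5.5,0,1,0,0.5,5.5,0,1,0,0.4,5.4,0,1,0,0,0,-0.172,1,0,0,0,-0.172,1,0,0,0,-0.171,1,0,0,0,-0.171,1,0,0,0,0]'; python3 -c "
from station import robot;s=robot.state();print(s['q'])"
```

```text
time: 9.0
position: [0.4936, 0.2706, 0.1533]
orientation: [[-0.003, -0.909, -0.417], [-0.001, -0.417, 0.909], [-1.0, 0.004, 0.0]]
ft_force: [-0.1, -0.5, 0.9]
gripper_width: 0.0853
[-25.01120599  27.85892424  -9.32235377 101.69786923   5.52255572
  51.08448937  77.87642585]
```

```bash
python3 -m crank '[1,3,-0.3,-0.1,0,1,3,0,0,0,1,2.2,0,0,0,1,0.8,0,0,0,1,0,0,0,0]'
python3 - <<'E'
from h import *
im,d=vision.get_image("scene")
u,v=proj("scene",[[.497,.271,.09]])[0].astype(int)
cv2.imwrite("pics/s3.png",cv2.resize(im[v-60:v+70,u-80:u+80,::-1],None,fx=4.5,fy=4.5))
E
```

```text
time: 9.62
position: [0.4971, 0.2713, 0.0647]
orientation: [[-0.001, -0.909, -0.416], [-0.001, -0.416, 0.909], [-1.0, 0.002, -0.0]]
ft_force: [0.6, 0.9, 0.4]
gripper_width: 0.0855
```

View pics/s3.png

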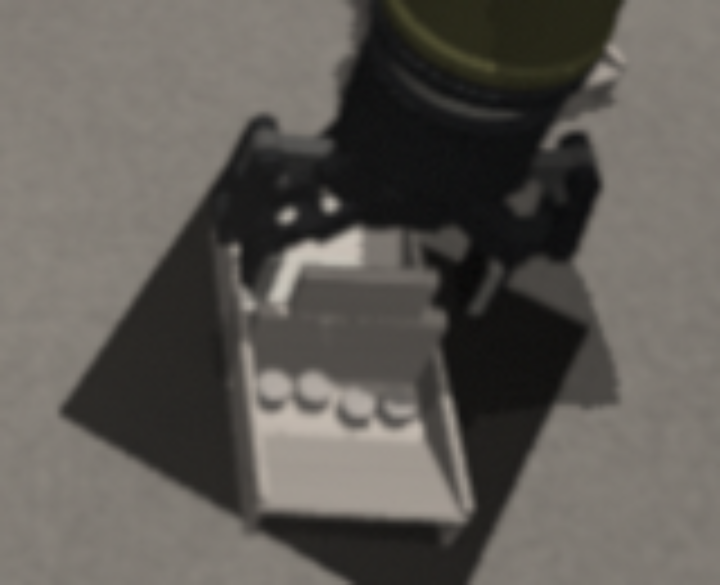

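The scene crop shows the fingers straddling the tab ends at crop (265,260) and (480,290), with the cylinders undisturbed. I'll close and test-lift.

```bash
python3 -m crank '[0,0,0,0,0,0,0,0,0,0,0,0,0,0,0,0,0,0,0,0,0,-1,0,0,0,0,-2,0,0,0,0,0,0,0,0]'
python3 - <<'E'
from h import *
im,d=vision.get_image("scene")
u,v=proj("scene",[[.497,.271,.09]])[0].astype(int)
cv2.imwrite("pics/s4.png",cv2.resize(im[v-60:v+70,u-80:u+80,::-1],None,fx=4.5,fy=4.5))
E
```

```text
time: 10.55
position: [0.4982, 0.2718, 0.0967]
orientation: [[0.002, -0.909, -0.418], [0.001, -0.418, 0.909], [-1.0, -0.003, 0.0]]
ft_force: [0.3, -0.5, -4.7]
gripper_width: 0.0583
```

View pics/s4.png

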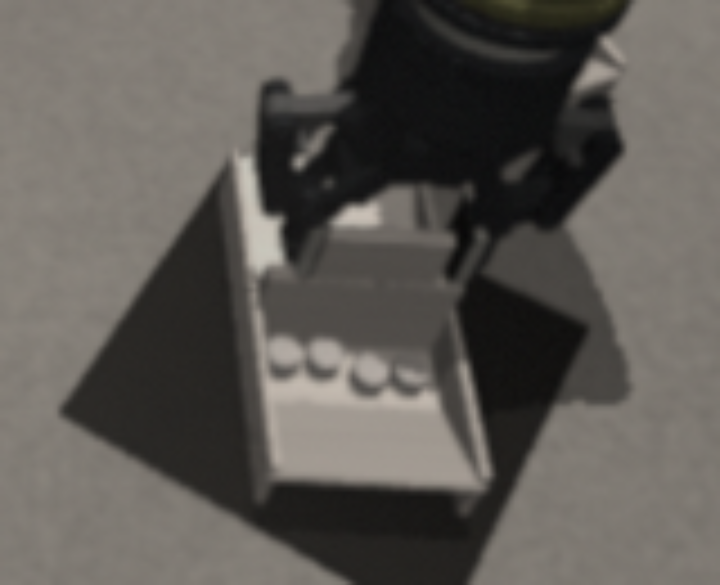

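```bash
python3 -m crank '[0,-2,0,0,0,0,-3,0,0,0.1,0,-3,0,0,0.11,0,-1,0,0,0.11,0,0,0,0,0.11,0,0,0.5,-1.5,0,0,0,1,-3,0,0,0,1,-4,0,0,0,1,-4,0,0,0,1,-4,0,0,0,0.8,-3,0,0,0,0.5,-1.8,0,0,0,0,-0.7,0,0,0,0,0,0]'
python3 - <<'E'
from h import *
print(robot.state()['q'][6])
for n in("scene","top"):
    im,d=vision.get_image(n)
    cv2.imwrite(f"pics/{n}5.png",im[:,:,::-1])
E
```

```text
time: 12.35
position: [0.4396, 0.051, 0.1851]
orientation: [[-0.0, -1.0, -0.001], [-0.0, -0.001, 1.0], [-1.0, 0.0, -0.0]]
ft_force: [0.6, 0.1, -3.6]
gripper_width: 0.058
80.20446229394324
```

View pics/scene5.png

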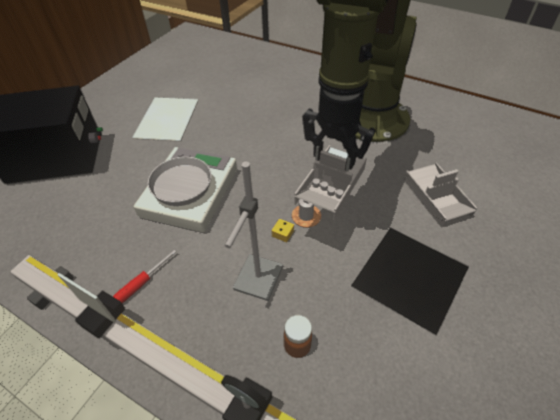

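Scene shows the tray hanging level at (330,180). Moving it on to above the dish.

```bash
python3 -m crank '[0,0,-0.5,-1.5,0,0,0,-1.2,-3.5,0,0,0,-1.6,-4.5,0,0,0,-1.6,-4.5,0,0,0,-1.6,-4.5,0,0,0,-1.6,-4.5,0,0,0,-1.6,-4.5,0,0,0,-1.4,-4,0,0,0,-0.8,-2,0,0,0,-0.2,-0.6,0,0,0,0,0,0]'
cat > look.py <<'E'
import sys;from h import *
tag=sys.argv[1];s=robot.state();print(np.round(s['position'],4),np.round(s['ft_force'],1),s['time'],round(s['q'][6],1))
for n in("scene","top"):
    im,d=vision.get_image(n);np.savez(f"{n}_{tag}.npz",im=im,d=d)
    u,v=proj(n,[[.546,-.29,.09]])[0].astype(int);w=75
    c=im[max(v-w,0):v+w,max(u-w,0):u+w,::-1]
    cv2.imwrite(f"pics/{n}_{tag}.png",cv2.resize(c,(560,560),interpolation=cv2.INTER_CUBIC))
a=cv2.imread(f"pics/scene_{tag}.png");b=cv2.imread(f"pics/top_{tag}.png")
cv2.imwrite(f"pics/both_{tag}.png",cv2.resize(np.hstack([a,b]),(800,400)))
E
python3 look.py a
```

```text
time: 13.82
position: [0.5613, -0.2882, 0.1847]
orientation: [[-0.001, -1.0, -0.002], [0.001, -0.002, 1.0], [-1.0, 0.001, 0.001]]
ft_force: [-0.8, 1.3, -4.6]
gripper_width: 0.0584
[ 0.5613 -0.2882  0.1847] [-0.8  1.3 -4.6] 13.825 117.3
```

View pics/both_a.png

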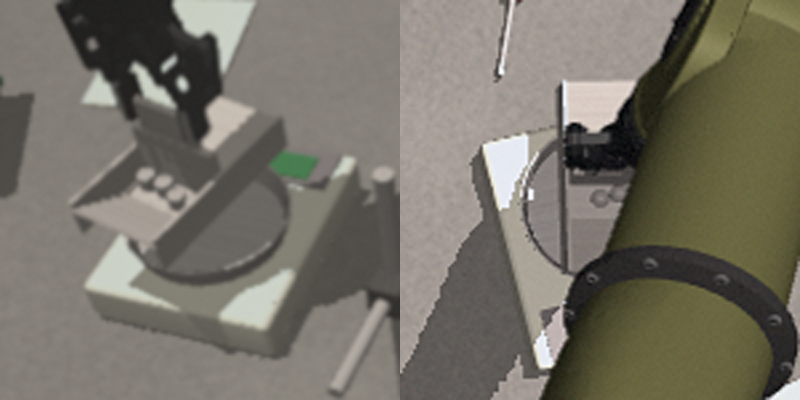

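The crop shows the tray level over the dish, with its -y (cylinder) side toward the far bench edge. I'll lower until the rim touches under the -y side and measure the lean.

```bash
cat > lean.py <<'E'
from h import *
def lean(tag=None):
    s=robot.state();p=s['position']
    im,d=vision.get_image("scene");P=cloud("scene",d).reshape(-1,3)
    Q=P[(abs(P[:,1]-p[1])<.036)&(P[:,0]>p[0]+.02)&(P[:,0]<p[0]+.13)&(P[:,2]>.088)&(P[:,2]<p[2]+.08)]
    # robust line z(x)
    best=None;rng=np.random.default_rng(0)
    for _ in range(400):
        a,b=Q[rng.choice(len(Q),2,False)]
        if abs(a[0]-b[0])<.012: continue
        k=(a[2]-b[2])/(a[0]-b[0])
        if not .2<k<8: continue
        r=abs((Q[:,2]-a[2])-k*(Q[:,0]-a[0]))/np.hypot(1,k);n=(r<.002).sum()
        if best is None or n>best[0]: best=(n,r<.002)
    I=Q[best[1]];c=I.mean(0);u=np.linalg.svd((I-c)[:,[0,2]])[2][0];ang=np.degrees(np.arctan2(u[1]*np.sign(u[0]),abs(u[0])))
    tip=I[np.argsort(I[:,0])[-10:]].mean(0)
    print("ramp pts",best[0],"of",len(Q),"lean %.1f"%(ang-27.5),"lip end",np.round(tip,3),"TCP",np.round(p,4),"F",np.round(s['ft_force'],1),"t",s['time'])
    if tag:
        u,v=proj("scene",[[.546,-.29,.09]])[0].astype(int);w=75
        cv2.imwrite(f"pics/{tag}.png",cv2.resize(im[max(v-w,0):v+w,max(u-w,0):u+w,::-1],(600,600),interpolation=cv2.INTER_CUBIC))
if __name__=="__main__":
    import sys;lean(sys.argv[1] if len(sys.argv)>1 else None)
E
python3 lean.py; python3 -m crank '[0,1.5,0,0,0,0,1.5,0,0,0,0,0.6,0,0,0,0,0,0,0,0]'; python3 lean.py
```

```text
ramp pts 399 of 488 lean -1.7 lip end [ 0.644 -0.292  0.149] TCP [ 0.5612 -0.2875  0.1851] F [ 0.6  0.5 -3.9] t 13.925
time: 14.48
position: [0.5607, -0.2893, 0.1483]
orientation: [[-0.002, -1.0, -0.001], [0.001, -0.001, 1.0], [-1.0, 0.002, 0.001]]
ft_force: [0.6, 0.1, -4.3]
gripper_width: 0.0583
ramp pts 333 of 410 lean -1.2 lip end [ 0.644 -0.285  0.112] TCP [ 0.5607 -0.2893  0.1483] F [ 0.6  0.1 -4.3] t 14.475
```

```bash
python3 -m crank '[0,0.4,0,0,0,0,0.4,0,0,0,0,0.3,0,0,0,0,0,0,0,0]'; python3 lean.py l1
```

```text
time: 15.02
position: [0.5622, -0.2899, 0.1441]
orientation: [[0.006, -1.0, -0.001], [-0.002, -0.001, 1.0], [-1.0, -0.006, -0.002]]
ft_force: [-9.4, 5.7, 31.8]
gripper_width: 0.0585
ramp pts 297 of 351 lean -0.9 lip end [ 0.645 -0.29   0.108] TCP [ 0.5622 -0.2899  0.1441] F [-9.4  5.7 31.8] t 15.025
```

View pics/l1.png

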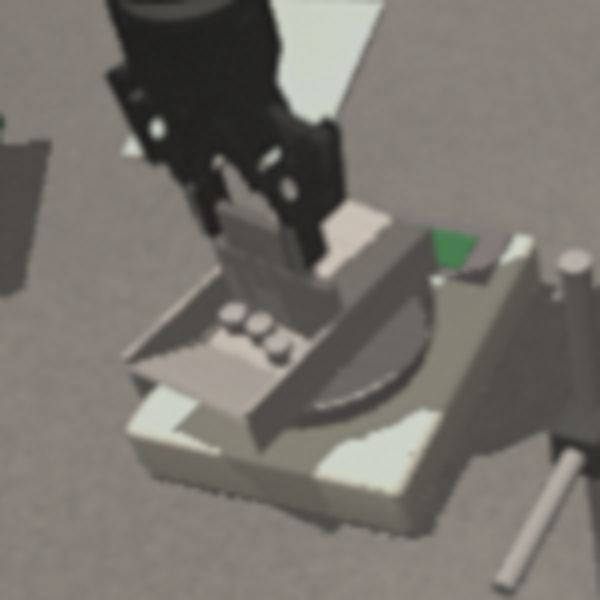

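The contact is 32 N on the rim but the pinch hasn't rotated. I'll push slightly more.

```bash
python3 -m crank '[0,0.3,0,0,0,0,0,0,0,0]'; python3 lean.py
```

```text
time: 15.32
position: [0.5624, -0.29, 0.1437]
orientation: [[0.008, -1.0, -0.001], [-0.003, -0.001, 1.0], [-1.0, -0.008, -0.003]]
ft_force: [-14.6, 8.7, 49.5]
gripper_width: 0.0579
ramp pts 287 of 330 lean -1.5 lip end [ 0.645 -0.295  0.107] TCP [ 0.5624 -0.29    0.1437] F [-14.6   8.7  49.5] t 15.325
```

The pinch resists more than about 2 N·m, so pressing won't make it pivot. New plan:
1. Ease off and open slightly so the tray settles leaned in the dish, between the near rim and the floor.
2. Push the tab over with closed fingers.

```bash
python3 -m crank '[0,-0.8,0,0,0,0,0,0,0,0,0.72,0,0,0,0,0.75,0,0,0,0,0.75,0,0,0,0]'; python3 lean.py l2
```

```text
time: 16.0
position: [0.561, -0.2895, 0.1427]
orientation: [[-0.001, -1.0, -0.001], [0.0, -0.001, 1.0], [-1.0, 0.001, 0.0]]
ft_force: [-0.2, 0.8, 0.4]
gripper_width: 0.0637
ramp pts 300 of 368 lean -1.0 lip end [ 0.645 -0.295  0.109] TCP [ 0.561  -0.2895  0.1427] F [-0.2  0.8  0.4] t 16.0
```

View pics/l2.png

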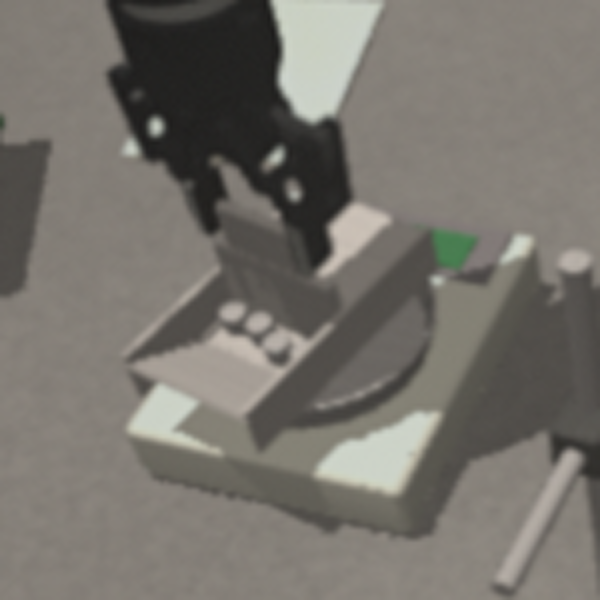

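The tray stayed level with no load. Its end plates must be full rectangles resting on both sides of the rim, so the test couldn't have rotated it. The pinch may still slip under a one-sided lever. I'll re-grip, set only the -y end on the robot-side rim with the rest overhanging the display, and press to pre-lean to less than 27°.

```bash
python3 -m crank '[0,0,0,0,0,0,0,0,0,0,0,0,0,0,0,0,-2,0,0,0,0,-1.5,1,0,0,0,0,3,0,0,0,0,4,0,0,0,0,4,0,0,0,0,2.2,0,0,0,2,0,0,0,0,1,0,0,0,0,0,0,0,0]'; python3 lean.py
```

```text
time: 17.55
position: [0.4186, -0.2892, 0.1476]
orientation: [[-0.002, -1.0, -0.001], [0.001, -0.001, 1.0], [-1.0, 0.002, 0.001]]
ft_force: [0.4, -0.4, -4.5]
gripper_width: 0.0582
ramp pts 235 of 285 lean -1.2 lip end [ 0.502 -0.29   0.113] TCP [ 0.4186 -0.2892  0.1476] F [ 0.4 -0.4 -4.5] t 17.55
```

```bash
python3 -m crank '[0,0.5,0,0,0,0,0.5,0,0,0,0,0.5,0,0,0,0,0,0,0,0]'; python3 lean.py l3
```

```text
time: 18.1
position: [0.4166, -0.2907, 0.1342]
orientation: [[-0.003, -1.0, 0.001], [-0.001, 0.001, 1.0], [-1.0, 0.003, -0.001]]
ft_force: [-10.8, -0.6, 13.5]
gripper_width: 0.0583
ramp pts 139 of 187 lean 5.6 lip end [ 0.504 -0.294  0.11 ] TCP [ 0.4166 -0.2907  0.1342] F [-10.8  -0.6  13.5] t 18.1
```

View pics/l3.png

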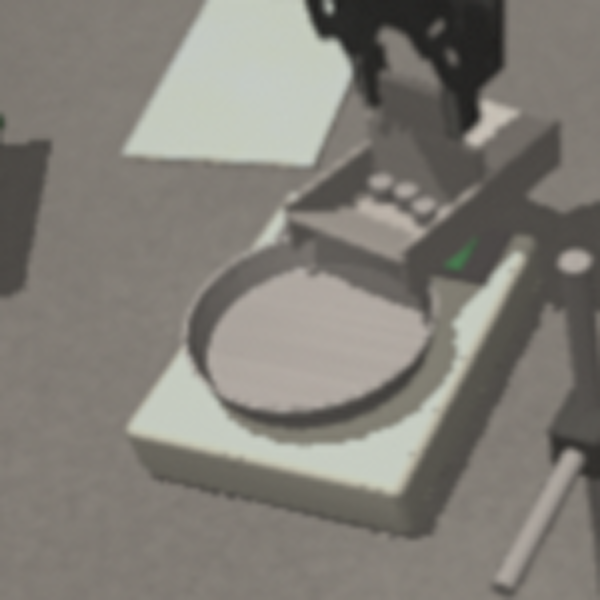

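The tray is rotating at about 1.2 N·m; lean is now about 7°. Scene crop: the -y plates sit on the rim at (330,240). I'll continue to about 22°.

```bash
python3 -m crank '[0,0.5,0.3,0,0,0,0.5,0.3,0,0,0,0.5,0.4,0,0,0,0.3,0.2,0,0,0,0,0,0,0]'; python3 lean.py l4
```

```text
time: 18.77
position: [0.4041, -0.2909, 0.1159]
orientation: [[-0.003, -1.0, 0.002], [-0.001, 0.002, 1.0], [-1.0, 0.003, -0.001]]
ft_force: [-11.8, -1.3, 9.9]
gripper_width: 0.0582
ramp pts 50 of 50 lean 17.1 lip end [ 0.498 -0.293  0.114] TCP [ 0.4041 -0.2909  0.1159] F [-11.8  -1.3   9.9] t 18.775
```

View pics/l4.png

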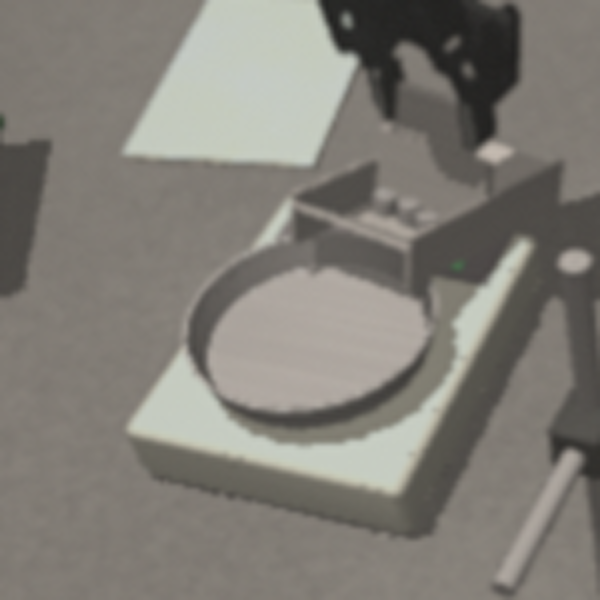

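```bash
python3 -m crank '[0,0.4,0.2,0,0,0,0,0,0,0,0,-2,0,0,0,0,-3,0,0,0,0,-2,0,0,0,0,0,0,0,0]'; python3 lean.py l5
```

```text
time: 19.58
position: [0.406, -0.2902, 0.1824]
orientation: [[0.003, -1.0, -0.001], [-0.002, -0.001, 1.0], [-1.0, -0.003, -0.002]]
ft_force: [0.4, 0.5, -4.3]
gripper_width: 0.0585
ramp pts 86 of 201 lean 0.4 lip end [ 0.5   -0.292  0.18 ] TCP [ 0.406  -0.2902  0.1824] F [ 0.4  0.5 -4.3] t 19.575
```

View pics/l5.png

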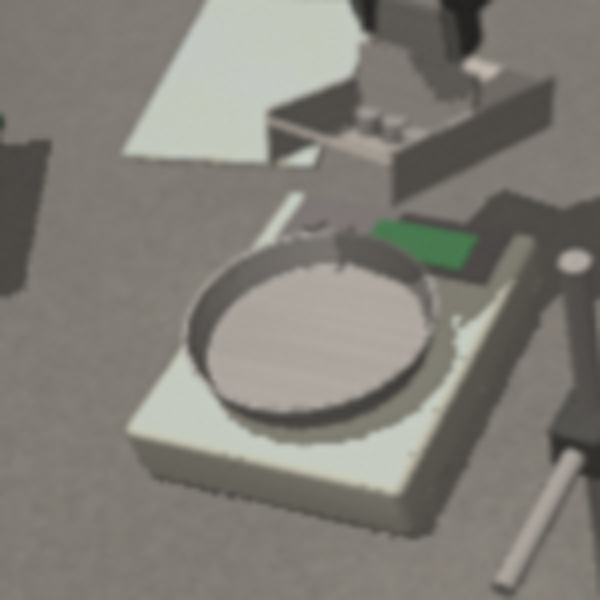

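```bash
cat > plate.py <<'E'
from h import *
def plate(tag=None,show=True):
    s=robot.state();p=s['position'];R=np.array(s['orientation']);ty,tz=R[:,1],R[:,2]
    im,d=vision.get_image("scene");P=cloud("scene",d).reshape(-1,3);D=P-p
    a=D@ty;b=D@tz;z=P[:,2]
    out=[]
    for sg in(1,-1):
        m=(abs(b-sg*.045)<.005)&(abs(a)<.14)&(z>p[2]-.13)&(z<p[2]+.06)&~((abs(a)<.02)&(z>p[2]-.005))
        Q=np.c_[a,z][m].astype(np.float32)*1000
        if len(Q)>60:
            r=cv2.minAreaRect(Q);out.append((sg,len(Q),np.round(r[0],1),np.round(r[1],1),round(r[2],1)))
    print("plate (a,z mm)",out,"TCP",np.round(p,4),"F",np.round(s['ft_force'],1),"t",s['time'])
    if tag:
        u,v=proj("scene",[[p[0],p[1],p[2]-.05]])[0].astype(int);w=75
        cv2.imwrite(f"pics/{tag}.png",cv2.resize(im[max(v-w,0):v+w,max(u-w,0):u+w,::-1],(600,600),interpolation=cv2.INTER_CUBIC))
if __name__=="__main__":
    import sys;plate(sys.argv[1] if len(sys.argv)>1 else None)
E
python3 plate.py
```

```text
plate (a,z mm) [(1, 655, array([-33.1, 112.2]), array([130.2, 200.4]), 83.9), (-1, 259, array([-70. , 115.6]), array([136.9, 116.9]), 80.1)] TCP [ 0.4054 -0.2897  0.1813] F [-0.3  0.  -5.8] t 19.625
```

```bash
sed -i 's/im,d=vision.get_image("scene");P=/im,d=vision.get_image("scene");np.savez("last.npz",im=im,d=d,p=p,R=R);P=/; s/(z>p\[2\]-.13)/(z>max(p[2]-.12,.09))/; s/(abs(a)<.14)/(a>-.11)\&(a<.1)/' plate.py; python3 plate.py
python3 - <<'E'
from h import *
A=np.load("last.npz");p,R=A['p'],A['R'];P=cloud("scene",A['d']).reshape(-1,3);D=P-p;a=D@R[:,1];b=D@R[:,2];z=P[:,2]
m=(abs(b-.045)<.005)&(a>-.11)&(a<.1)&(z>.09)&(z<.24)
for lo in range(-110,100,15):
    q=m&(a*1000>=lo)&(a*1000<lo+15)
    if q.sum()>3: print(lo,q.sum(),np.round(np.percentile(z[q]*1000,[2,10,50,90,98]),0),np.round(b[q].mean(),4))
E
```

```text
plate (a,z mm) [(1, 584, array([-12.8, 149.6]), array([ 54.3, 171.3]), 71.8), (-1, 145, array([-57.6, 152.6]), array([33.5, 84.2]), 71.2)] TCP [ 0.4049 -0.2894  0.1806] F [-1.   1.  -4.8] t 19.675
-110 10 [152. 153. 156. 162. 163.] 0.0474
-95 65 [147. 152. 168. 179. 182.] 0.047
-80 59 [142. 145. 164. 177. 179.] 0.0467
-65 55 [138. 141. 155. 172. 175.] 0.0463
-50 52 [131. 136. 151. 164. 168.] 0.0454
-35 54 [128. 131. 146. 161. 164.] 0.0448
-20 113 [125. 129. 160. 232. 237.] 0.0437
-5 82 [117. 125. 150. 212. 226.] 0.0439
10 50 [112. 115. 130. 146. 148.] 0.0447
25 44 [107. 112. 127. 141. 144.] 0.0443
40 45 [103. 107. 121. 136. 139.] 0.0445
55 28 [101. 107. 122. 132. 135.] 0.044
```

The plate fit gives about 18.5° of lean, held by friction. Carrying back over the dish with a 14 mm lateral offset, so one plate corner can stop against the dish wall.

```bash
python3 -m crank '[0,0,-1,0.2,0,0,0,-2.2,0.2,0,0,0,-3.2,0.2,0,0,0,-3.8,0.2,0,0,0,-3.6,0.2,0,0,0,-2.6,0.2,0,0,0,-1.2,0.1,0,0,0,-0.5,0.1,0,0,1.2,0,0,0,0,1,0,0,0,0,0.5,0,0,0,0,0,0,0,0]'; python3 plate.py p1
```

```text
time: 21.22
position: [0.5855, -0.2755, 0.1538]
orientation: [[-0.001, -1.0, -0.001], [0.0, -0.001, 1.0], [-1.0, 0.001, 0.0]]
ft_force: [-0.4, -0.1, -4.8]
gripper_width: 0.0585
plate (a,z mm) [(1, 717, array([-13.4, 123.4]), array([ 54.3, 169.4]), 72.4), (-1, 286, array([-54., 129.]), array([46.2, 96. ]), 84.9)] TCP [ 0.5855 -0.2755  0.1538] F [-0.4 -0.1 -4.8] t 21.225
```

View pics/p1.png

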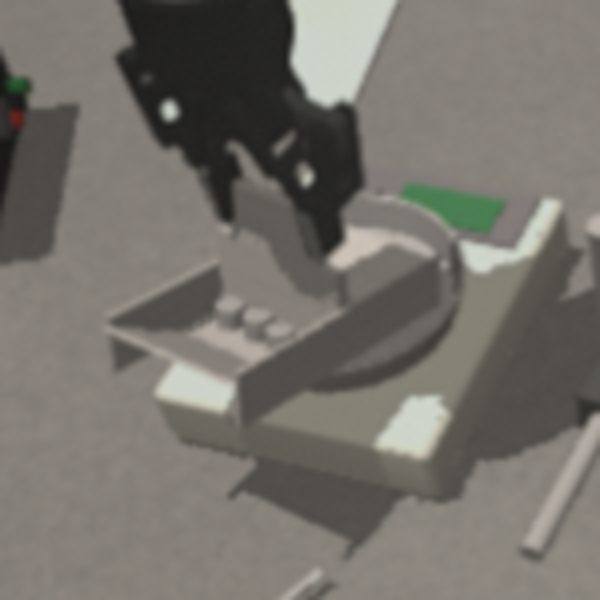

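```bash
python3 -m crank '[0,0.3,0.4,0,0,0,0.2,0.5,0,0,0,0,0.5,0,0,0,0,0.4,0,0,0,0,0,0,0]'; python3 plate.py p2
```

```text
time: 21.9
position: [0.568, -0.2758, 0.1496]
orientation: [[0.001, -1.0, -0.001], [-0.001, -0.001, 1.0], [-1.0, -0.001, -0.001]]
ft_force: [-1.0, -0.9, -5.2]
gripper_width: 0.0583
plate (a,z mm) [(1, 663, array([-13.9, 118.8]), array([ 52.8, 169.5]), 78.3), (-1, 288, array([-52. , 123.8]), array([47.8, 97.7]), 85.2)] TCP [ 0.568  -0.2758  0.1496] F [-1.  -0.9 -5.2] t 21.9
```

View pics/p2.png

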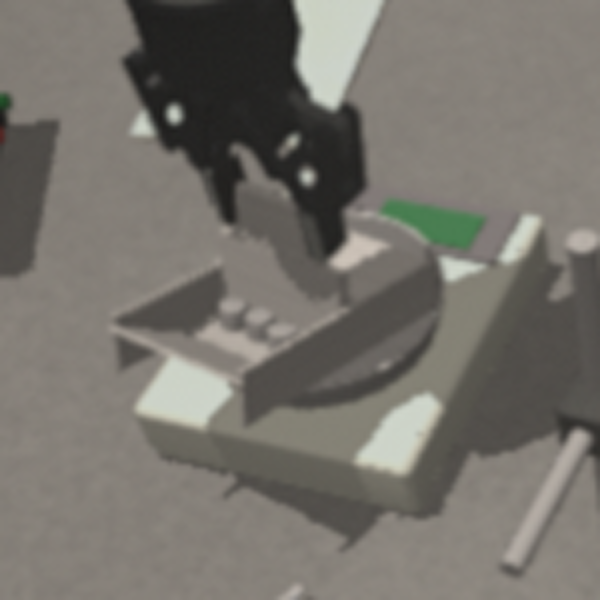

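```bash
python3 -m crank '[0,0.2,0.4,0,0,0,0.2,0.4,0,0,0,0,0,0,0]'; python3 plate.py p3
```

```text
time: 22.32
position: [0.5634, -0.2775, 0.1473]
orientation: [[0.008, -1.0, -0.001], [-0.004, -0.001, 1.0], [-1.0, -0.008, -0.004]]
ft_force: [6.7, -3.9, -1.6]
gripper_width: 0.0585
plate (a,z mm) [(1, 625, array([-16.4, 117.1]), array([ 51.9, 169.4]), 81.3), (-1, 281, array([-54.3, 124.4]), array([47.6, 94.5]), 81.7)] TCP [ 0.5634 -0.2775  0.1473] F [ 6.7 -3.9 -1.6] t 22.325
```

The corner has reached the wall (6.7 N). I'll rotate on it toward about 25°.

```bash
python3 -m crank '[0,-0.1,0.4,0,0,0,-0.1,0.4,0,0,0,0,0.3,0,0,0,0,0,0,0]'; python3 plate.py p4
python3 - <<'E'
from h import *
A=np.load("last.npz");p,R=A['p'],A['R'];P=cloud("scene",A['d']).reshape(-1,3);D=P-p;a=D@R[:,1];b=D@R[:,2];z=P[:,2]
m=(abs(b-.045)<.006)&(a>-.11)&(a<.1)&(z>.07)&(z<.24)
for lo in range(-115,80,15):
    q=m&(a*1000>=lo)&(a*1000<lo+15)
    if q.sum()>3: print(lo,q.sum(),np.round(np.percentile(z[q]*1000,[2,10,50,90,98]),0))
E
```

```text
time: 22.88
position: [0.5546, -0.2785, 0.1506]
orientation: [[0.013, -1.0, -0.0], [-0.007, -0.001, 1.0], [-1.0, -0.013, -0.007]]
ft_force: [11.0, -5.1, 2.3]
gripper_width: 0.0581
plate (a,z mm) [(1, 618, array([-19.2, 121.9]), array([ 52.7, 169.8]), 71.5), (-1, 337, array([-55.3, 130.9]), array([ 46.2, 100.2]), 77.6)] TCP [ 0.5546 -0.2785  0.1506] F [11.  -5.1  2.3] t 22.875
-115 12 [131. 132. 136. 142. 142.]
-100 79 [126. 130. 144. 159. 162.]
-85 78 [119. 123. 137. 153. 158.]
-70 71 [113. 119. 132. 148. 151.]
-55 87 [ 73.  80. 122. 140. 144.]
-40 84 [ 72.  79. 115. 133. 137.]
-25 96 [ 94.  99. 121. 172. 207.]
-10 132 [ 87.  96. 146. 198. 208.]
5 67 [ 78.  82. 100. 167. 176.]
20 58 [ 72.  75.  91. 106. 108.]
35 43 [ 73.  75.  85. 100. 103.]
50 30 [74. 76. 85. 95. 96.]
```

View pics/p4.png

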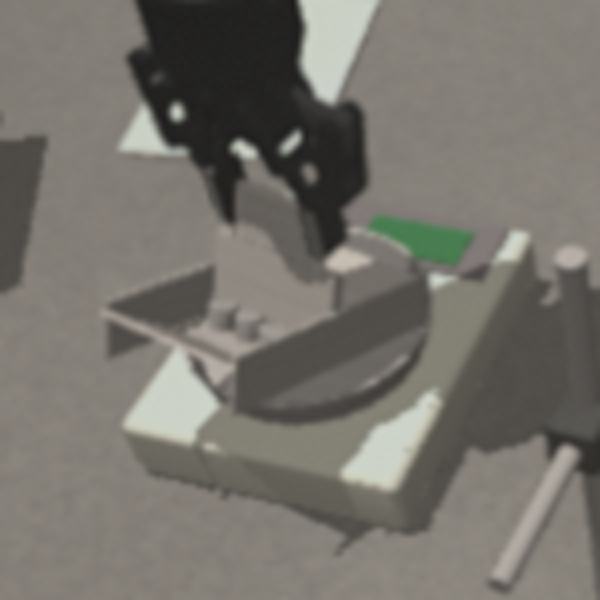

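The plate's top edge shows about 24° of lean with the balls still in. Next: a quick push past the ball threshold, then lift and pull back so the lip is over mid-dish while the balls roll.

```bash
python3 -m crank '[0,-0.1,0.8,0,0,0,-0.2,0.9,0,0,0,-0.1,0.5,0,0,0,-0.8,-0.8,-0.2,0,0,-0.4,-1.5,-0.4,0,0,0,-0.8,-0.4,0,0,0,0,0,0]'; python3 plate.py p5
python3 - <<'E'
from h import *
A=np.load("last.npz");p,R=A['p'],A['R'];P=cloud("scene",A['d']).reshape(-1,3);D=P-p;a=D@R[:,1];b=D@R[:,2];z=P[:,2]
m=(abs(b-.045)<.006)&(a>-.11)&(a<.1)&(z>.07)&(z<.24)
for lo in range(-115,80,15):
    q=m&(a*1000>=lo)&(a*1000<lo+15)
    if q.sum()>3: print(lo,q.sum(),np.round(np.percentile(z[q]*1000,[2,10,50,90,98]),0))
E
```

```text
time: 23.8
position: [0.5579, -0.2854, 0.1625]
orientation: [[-0.001, -1.0, -0.001], [0.0, -0.001, 1.0], [-1.0, 0.001, 0.0]]
ft_force: [0.4, -0.1, -4.6]
gripper_width: 0.0582
plate (a,z mm) [(1, 728, array([-27.8, 134.7]), array([ 52.3, 170. ]), 59.4), (-1, 403, array([-66.1, 151.2]), array([43.5, 87.5]), 69.1)] TCP [ 0.5579 -0.2854  0.1625] F [ 0.4 -0.1 -4.6] t 23.8
-115 37 [151. 154. 161. 172. 174.]
-100 97 [142. 148. 165. 180. 184.]
-85 92 [136. 140. 157. 172. 177.]
-70 86 [126. 130. 147. 163. 167.]
-55 97 [ 73.  80. 134. 152. 158.]
-40 89 [ 75. 110. 130. 146. 150.]
-25 116 [ 99. 106. 134. 161. 217.]
-10 137 [ 92. 100. 158. 207. 219.]
5 67 [ 82.  86. 106. 175. 191.]
20 59 [ 72.  77.  92. 109. 112.]
35 25 [ 81.  86.  94. 103. 105.]
50 8 [72. 74. 77. 79. 80.]
65 7 [74. 77. 80. 82. 83.]
```

View pics/p5.png

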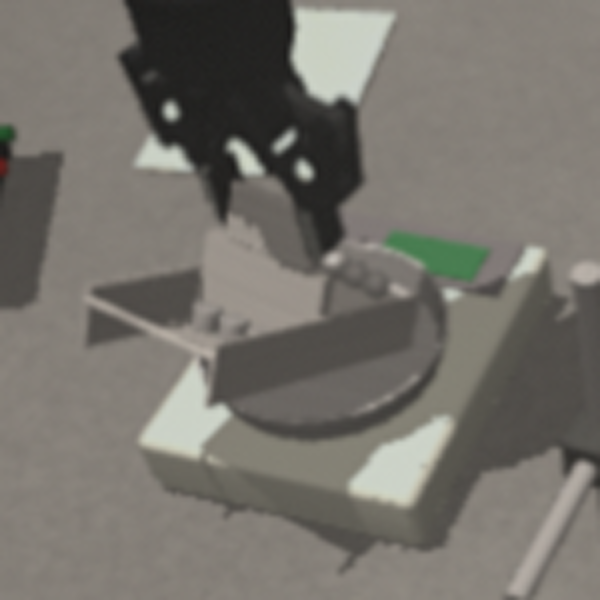

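```bash
python3 -m crank '[0,0,0,0,0,0,0,0,0,0]'; python3 look.py c
```

```text
time: 24.1
position: [0.5577, -0.2854, 0.1632]
orientation: [[-0.0, -1.0, -0.001], [0.0, -0.001, 1.0], [-1.0, 0.0, 0.0]]
ft_force: [0.0, 0.6, -3.7]
gripper_width: 0.0583
[ 0.5577 -0.2854  0.1632] [ 0.   0.6 -3.7] 24.1 117.0
```

View pics/both_c.png

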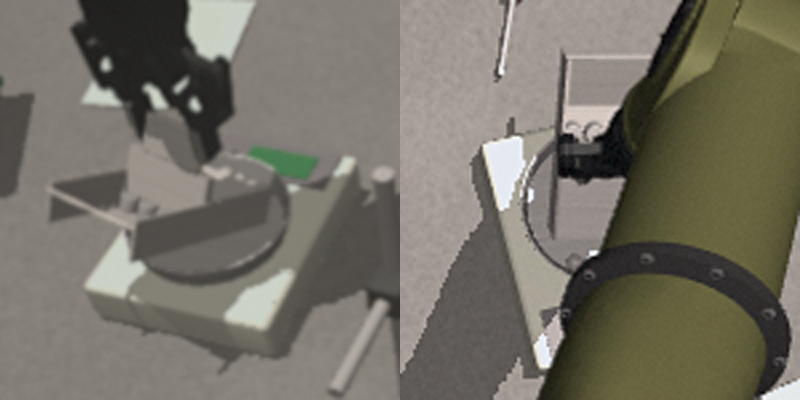

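View pics/scene_c.png

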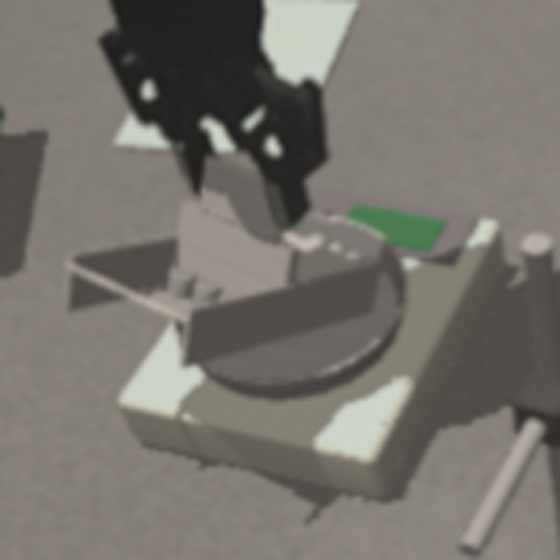

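Top shows balls in the dish near crop (575,260). I'll lift straight up, staying over the dish, to count them.

```bash
python3 -m crank '[0,-1.5,0,0,0,0,-3,0,0,0,0,-4,0,0,0,0,-3,0,0,0,0,0,0,0,0]'; python3 look.py d
```

```text
time: 24.82
position: [0.5593, -0.2862, 0.2818]
orientation: [[0.006, -1.0, -0.001], [-0.003, -0.001, 1.0], [-1.0, -0.006, -0.003]]
ft_force: [-0.5, 0.0, -4.1]
gripper_width: 0.0581
[ 0.5593 -0.2862  0.2818] [-0.5  0.  -4.1] 24.825 116.7
```

View pics/scene_d.png

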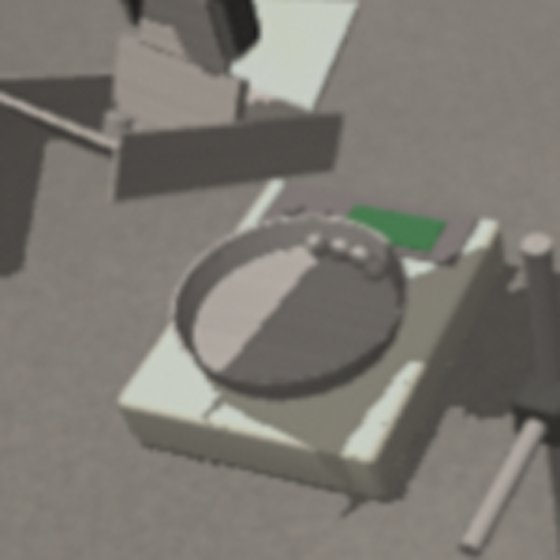

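View pics/top_d.png

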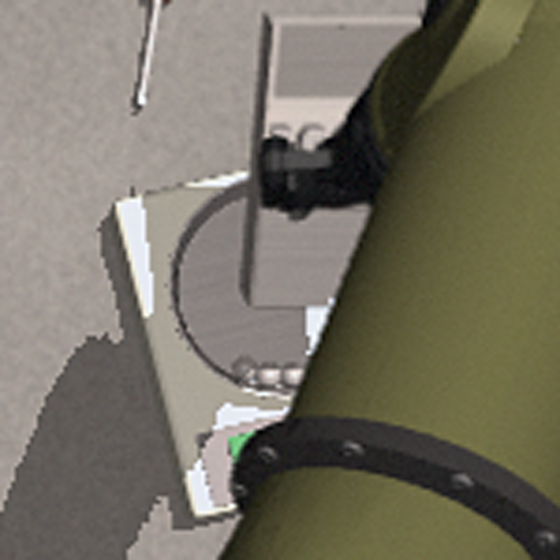

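Scene shows all four balls in the dish at (315,240), (337,245), (356,253) and (375,262), and the tray's +y chamber looks empty. Carrying the tray back to the mat, staying clear of the stand.

```bash
python3 -m crank '[0,0.5,0.5,1.5,0,0,1,1.5,3.5,0,0,1,2,4.5,0,0,0.5,2,4.5,0,0,0,2,4.5,0,0,0,2,4.5,0,0,0,1.5,3.5,0,0,0,0.5,4,0,0,0,0,4.5,0,0,0,0,4.5,0,0,0,0,4.5,0,0,0,0,4.5,0,0,0,0,4,0,0,0,0,2.5,0,0,0,0,0.9,0,0,0,0,0,0]'; python3 plate.py m1
python3 - <<'E'
from h import *
im,d=vision.get_image("top");cv2.imwrite("pics/topm1.png",im[:,:,::-1])
E
```

```text
time: 26.92
position: [0.437, 0.2728, 0.2473]
orientation: [[-0.002, -1.0, -0.001], [-0.001, -0.001, 1.0], [-1.0, 0.002, -0.001]]
ft_force: [-0.4, 0.1, -3.8]
gripper_width: 0.058
plate (a,z mm) [(1, 153, array([-62.2, 235.5]), array([41.8, 97.9]), 70.7), (-1, 138, array([-31. , 225.2]), array([ 38.1, 161.2]), 68.5)] TCP [0.437  0.2728 0.2473] F [-0.4  0.1 -3.8] t 26.925
```

View pics/m1.png

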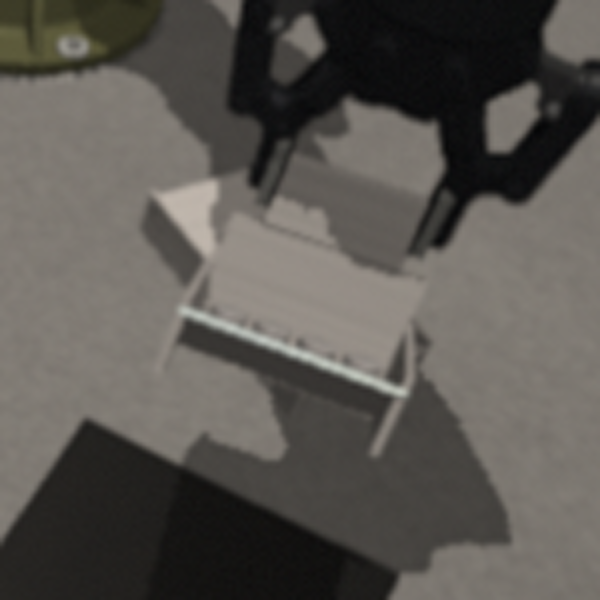

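View pics/topm1.png

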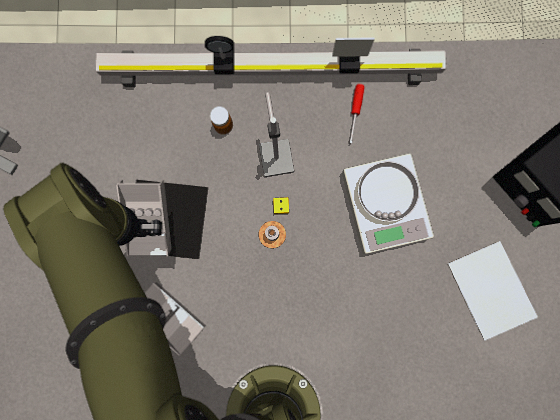

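Top shows four balls in the dish near (387,215) and the weight on the cork; the tray is above the mat with the cylinders at the divider. Lowering the corner edge to the mat.

```bash
python3 -m crank '[0,2,0,0,0,0,4,0,0,0,0,4,0,0,0,0,3,-0.2,0,0,0,1.2,0,0,0,0,0,0,0,0]'; python3 -m crank '[0,0.5,0,0,0,0,0.3,0,0,0,0,0,0,0,0]'
```

```text
time: 27.78
position: [0.4395, 0.2726, 0.1062]
orientation: [[-0.001, -1.0, -0.0], [-0.001, -0.0, 1.0], [-1.0, 0.001, -0.001]]
ft_force: [-0.4, -0.0, -3.2]
gripper_width: 0.0583
time: 28.15
position: [0.4395, 0.2735, 0.0986]
orientation: [[0.0, -1.0, -0.001], [0.0, -0.001, 1.0], [-1.0, -0.0, 0.0]]
ft_force: [-0.1, 1.0, -4.2]
gripper_width: 0.0583
```

```bash
python3 -m crank '[0,0.4,0,0,0,0,0.4,-0.4,0,0,0,0.2,-0.4,0,0,0,0,0,0,0]'; python3 plate.py m2
```

```text
time: 28.65
position: [0.4506, 0.2738, 0.0905]
orientation: [[0.006, -1.0, 0.001], [0.002, 0.001, 1.0], [-1.0, -0.006, 0.002]]
ft_force: [3.1, -2.9, 14.7]
gripper_width: 0.0585
plate (a,z mm) [] TCP [0.4506 0.2738 0.0905] F [ 3.1 -2.9 14.7] t 28.65
```

View pics/m2.png

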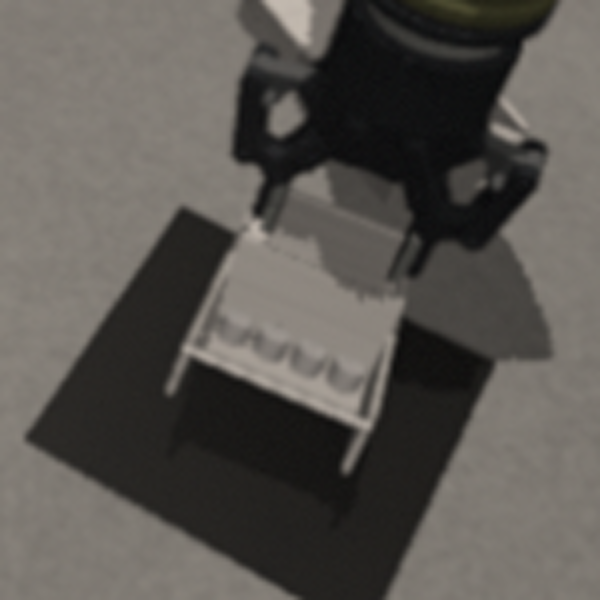

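Four cylinders are still lying at the divider, and the lean has dropped to about 22°. Continuing the arc down.

```bash
python3 -m crank '[0,0.4,-0.5,0,0,0,0.4,-0.5,0,0,0,0.4,-0.5,0,0,0,0.3,-0.3,0,0,0,0,0,0,0]'; python3 plate.py m3
```

```text
time: 29.32
position: [0.4726, 0.2745, 0.0769]
orientation: [[0.013, -1.0, 0.001], [0.005, 0.001, 1.0], [-1.0, -0.013, 0.005]]
ft_force: [9.9, -3.3, 18.0]
gripper_width: 0.0584
plate (a,z mm) [] TCP [0.4726 0.2745 0.0769] F [ 9.9 -3.3 18. ] t 29.325
```

View pics/m3.png

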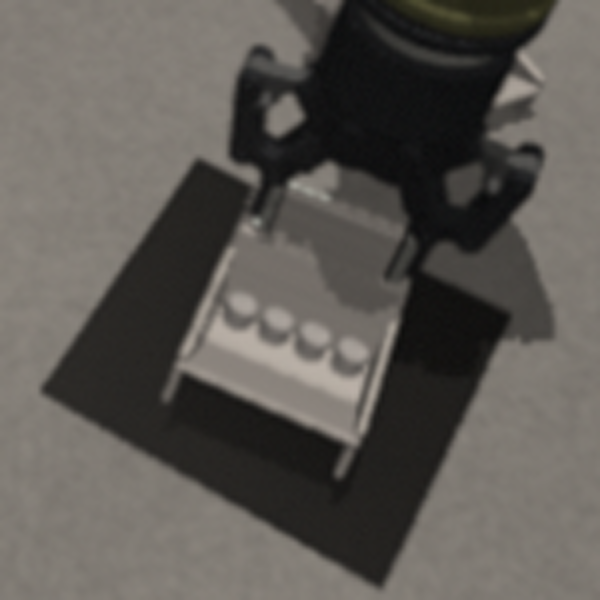

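```bash
python3 -m crank '[0,0.4,-0.5,0,0,0,0.4,-0.4,0,0,0,0.3,-0.3,0,0,0,0,0,0,0]'; python3 plate.py m4
```

```text
time: 29.88
position: [0.4843, 0.2751, 0.0657]
orientation: [[0.013, -1.0, 0.001], [0.005, 0.001, 1.0], [-1.0, -0.013, 0.006]]
ft_force: [9.1, -0.7, 14.6]
gripper_width: 0.0584
plate (a,z mm) [] TCP [0.4843 0.2751 0.0657] F [ 9.1 -0.7 14.6] t 29.875
```

View pics/m4.png

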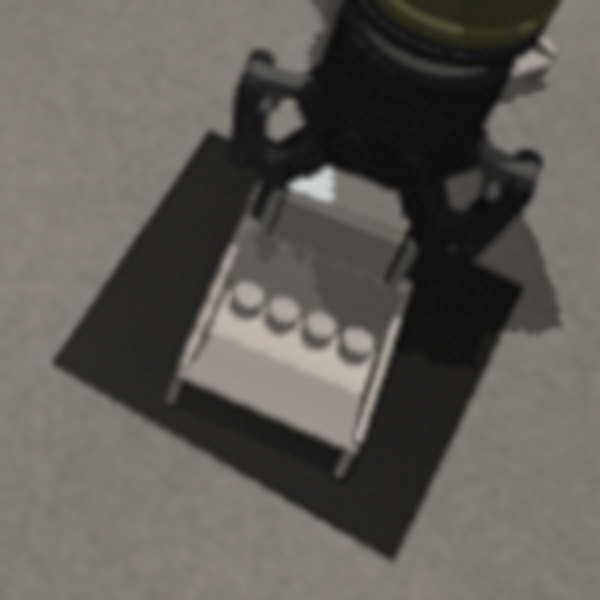

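Nearly level. A last bit of press, then ease off and open slowly.

```bash
python3 -m crank '[0,0.3,-0.3,0,0,0,0.2,-0.1,0,0,0,0,0,0,0]'; python3 plate.py m5
```

```text
time: 30.3
position: [0.4879, 0.2754, 0.0606]
orientation: [[0.012, -1.0, 0.0], [0.006, 0.001, 1.0], [-1.0, -0.012, 0.006]]
ft_force: [9.5, 0.9, 12.8]
gripper_width: 0.0579
plate (a,z mm) [] TCP [0.4879 0.2754 0.0606] F [ 9.5  0.9 12.8] t 30.3
```

```bash
sed 's/(P\[:,2\]>.088)/(P[:,2]>.006)/;s/P\[:,0\]>p\[0\]+.02/P[:,0]>p[0]+.036/;s/P\[:,0\]<p\[0\]+.13/P[:,0]<p[0]+.095/' lean.py > lean2.py; python3 lean2.py; python3 -m crank '[0,0.3,0,0,0,0,0,0,0,0]'; python3 lean2.py
```

```text
ramp pts 497 of 533 lean 0.7 lip end [0.572 0.28  0.033] TCP [0.4878 0.2754 0.0606] F [10.   0.5 13.8] t 30.35
time: 30.65
position: [0.4887, 0.2755, 0.0595]
orientation: [[0.015, -1.0, 0.001], [0.006, 0.001, 1.0], [-1.0, -0.015, 0.006]]
ft_force: [7.1, -0.9, 30.4]
gripper_width: 0.0584
ramp pts 503 of 530 lean -0.0 lip end [0.573 0.263 0.031] TCP [0.4887 0.2755 0.0595] F [ 7.1 -0.9 30.4] t 30.65
```

```bash
python3 -m crank '[0,-0.7,-0.1,0,0,0.75,0,0,0,0,1,0,0,0,0,1,0,0,0,0,1,0,0,0,0,1,-3,0,0,0,1,-5,0,0,0,1,-5,0,0,0,1,-3,4,0,0,1,0,5,0,0,1,0,3,0,0,1,0,0,0,0]'
python3 - <<'E'
from h import *
for n in("scene","top"):
    im,d=vision.get_image(n);np.savez(n+"F.npz",im=im,d=d);cv2.imwrite(f"pics/{n}F.png",im[:,:,::-1]);P=cloud(n,d).reshape(-1,3)
    m=(np.hypot(P[:,0]-.49,P[:,1]-.2735)<.13)&(P[:,2]>.012)&(P[:,2]<.1);Q=P[m]
    print(n,np.round(cv2.minAreaRect(Q[:,:2].astype(np.float32)*1000)[0],1),Q[:,2].max())
    t=Q[Q[:,2]>.083];print("tabtop",t.mean(0),len(t))
    for nm,lo,hi in(("-y ramp",.530,.568),("+y ramp",.412,.450)):
        q=P[(P[:,0]>lo)&(P[:,0]<hi)&(abs(P[:,1]-.275)<.03)&(P[:,2]>.004)&(P[:,2]<.05)]
        if len(q)>20: print(nm,len(q),np.degrees(np.arctan(np.polyfit(q[:,0],q[:,2],1)[0])))
E
```

```text
time: 32.2
position: [0.3604, 0.2734, 0.2216]
orientation: [[-0.0, -1.0, -0.004], [-0.0, -0.004, 1.0], [-1.0, 0.0, -0.0]]
ft_force: [1.0, 0.3, 0.5]
gripper_width: 0.0854
scene [482.6 274.3] 0.09223299941815322
tabtop [0.48432001 0.27454342 0.08823178] 154
-y ramp 368 23.723906105806435
+y ramp 145 -26.81553679667981
top [483.1 271.4] 0.09629885154353279
tabtop [0.48273553 0.27084985 0.09134886] 79
-y ramp 366 27.208533412740874
+y ramp 328 -27.369078402275328
```

View pics/sceneF.png

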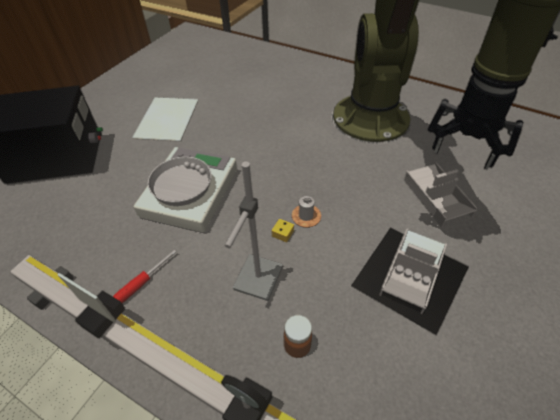

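View pics/topF.png

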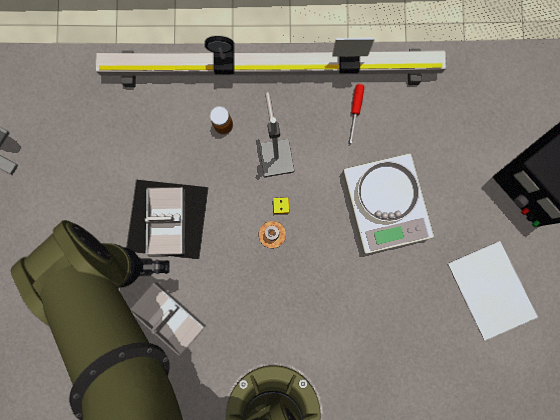

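The tray stands level about 7 mm from the mat's middle, with ramp slopes of 27.2° and -27.4°. One zoom on the dish and tray before handing in.

Run:
```python
from h import *
A=np.load("sceneF.npz")["im"][:,:,::-1];B=np.load("topF.npz")["im"][:,:,::-1]
r=lambda im,x,y,w:cv2.resize(im[y:y+w,x:x+w],(390,390),interpolation=cv2.INTER_CUBIC)
cv2.imwrite("pics/fin.png",np.hstack([r(A,140,145,80),r(B,340,150,90)]))
b=at_z("top",[[379,216],[385,216],[391,215],[397,214]],.069);print(np.round(np.hypot(b[:,0]-.546,b[:,1]+.29),3))
for n in("scene","top"):
    P0=cloud(n,np.load(n+"0.npz")["d"]).reshape(-1,3);P1=cloud(n,np.load(n+"F.npz")["d"]).reshape(-1,3)
    for nm,x,y,r_,z0,z1 in(("block",.522,-.024,.05,.015,.045),("jar",.79,.124,.1,.03,.1),("wt",.449,.001,.04,.015,.075)):
        f=lambda P:P[(np.hypot(P[:,0]-x,P[:,1]-y)<r_)&(P[:,2]>z0)&(P[:,2]<z1)]
        q0,q1=f(P0),f(P1);print(n,nm,[np.round((q.min(0)+q.max(0))/2,4) if len(q) else None for q in(q0,q1)])
```

```text
[0.064 0.061 0.059 0.061]
scene block [array([ 0.522 , -0.023 ,  0.0229]), array([ 0.5213, -0.0227,  0.0228])]
scene jar [array([0.8034, 0.1429, 0.0613]), array([0.8034, 0.1427, 0.0613])]
scene wt [None, array([0.4493, 0.0008, 0.0415])]
top block [array([ 0.5213, -0.0244,  0.0248]), array([ 0.5215, -0.0244,  0.025 ])]
top jar [array([0.8021, 0.1241, 0.0646]), array([0.8016, 0.1244, 0.0644])]
top wt [None, array([ 0.4477, -0.0015,  0.0426])]
```

View pics/fin.png

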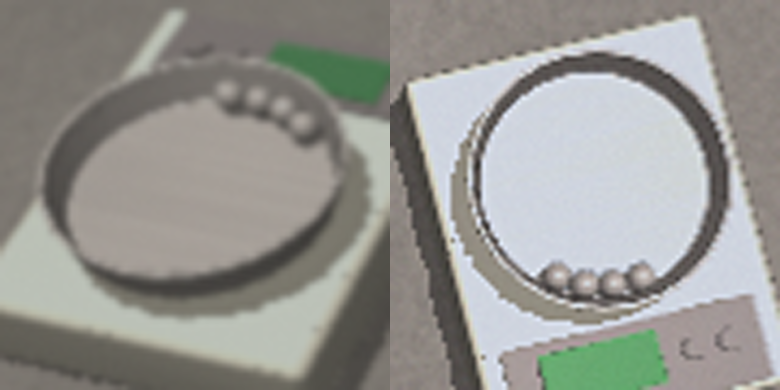

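Both views show four balls on the dish floor. Their centres are about 59-64 mm from the dish centre, within the 72 mm limit. Handing in.

```bash
python3 -c "
from station import robot;print(robot.hand_in());print(robot.state()['time'])"
```

```text
the job is handed in; nothing more can be done
None
the job is handed in; nothing more can be done
```

The job is handed in at about 32 s of the 72 s allowed. My last camera checks met every condition I could measure. The hand-in itself gives no verdict.

**What I did**
- I moved the weight from the dish to the cork pad and let go.
- The tool always points down, so I held the tray by the ends of its tab. I pressed it against the dish rim and then the dish wall until it turned in the grip.
- It leaned about 31° rather than the suggested 45 to 50°, which was enough for all four balls to roll into the dish.
- I turned the tray level again by pressing it on the mat, released it and backed the arm away.

**Last checks**

| Item | Result | Limit |
|---|---|---|
| Weight on the cork pad | upright, within about 3 mm of the centre | 25 mm |
| Balls in the dish | all four, 59–64 mm from its centre, below the rim | 72 mm |
| Cylinders | all four in their own chamber | – |
| Tray on the mat | about 7 mm from its middle; top-view ramp slopes 27.2° and 27.4°, so level | 50 mm, 0.06 rad |
| Block and jar | unmoved within 1 mm | 20 mm |
| Stand | never approached | 4 N |
| Screwdriver | looks unmoved by eye in the pictures, not measured | 20 mm |

**What failed or disagreed**
- My first try at leaning the tray did nothing: its end plates rested on both sides of the dish rim.
- The slope fit from the side camera gave 23.7° on the cylinder side. I put that down to cylinder points in the fit, because the top view gave 27.2°.

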